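# Right an upside-down test cartridge and present it to the barcode reader

## Robot

A 6-joint arm with a two-finger parallel gripper is mounted at the origin on the work surface. World frame = base frame: x ahead of the robot, y to its left, z up, the work surface at z = 0. Lengths are in m, angles in rad, forces in N, time in s.
With the tool pointing down it reaches from about 0.375 to 0.925 m from the base axis. Payload 5.7 kg.
Tool frame: the origin (TCP) lies between the finger pads; the fingertips stand 22 mm ahead of it and the grasp point (between the pads) lies 3 mm ahead of it; z points along the fingers, y is the line along which they close (so a half turn about z gives the same grasp; the last joint's range is limited). The gripper opens to 88 mm and grips with 3 to 60 N. Pads are 20 mm wide; open, the fingers measure 115 mm over their backs; the gripper's body (75 mm by 178 mm) begins 61 mm behind the grasp point.
Start: joints at [-1.269, 0.359, 1.51, -0, 1.272, -0.115], TCP at [0.243, -0.549, 0.245] pointing down, gripper open.
Joint ranges: [-2.97, 2.97], [-1.01, 2.36], [0.21, 2.38], [-0.96, 4.11], [0.2, 2.71], [-2.98, 2.98]. Speed limits (rad/s): [2.39, 2.39, 3.14, 3.14, 3.14, 3.14].

## Interface

Orientations are given as [roll, pitch, yaw] about the fixed x, y, z axes, in that order (R = Rz(yaw) Ry(pitch) Rx(roll)).
In Python, from plant import read_state, cams, arm, spotter gives the robot as it stands.
- The arm moves only by the tool jog_arm, never from a script. Its argument "targets" is a list of rows, each a list of 3 entries, a list of its own where there are three numbers: the shift along the tool's x, y, z in units of 40 mm (1.0 is 40 mm), then the turn about the tool's z in units of 5 degrees (1.0 is 5 degrees), then the opening in per cent of the stroke, from 0 (shut) to 100 (fully open). In form: [[[tx, ty, tz], twist, claw], ...]. A call has exactly 8 rows; each row is the pose to reach, as a shift and turn from the pose commanded when the call began, along the tool's axes at that moment; what a row does not reach only later rows make up. A row lasts 1/8 s, in which the tool goes at most 62.5 mm and 10.7 degrees, less where a joint would pass 70% of its speed; a pose out of reach is approached as far as the arm can. A call with a gripper value outside its range is refused whole. The fingers move at their own pace and stop on an object; "squeeze" is the grip in N (left out, the last holds). Time passes only in rows, so rows that repeat a pose let the fingers close, or fill a call up. It gives the time, the measured TCP pose, the force, the opening and the grip force at its end, in the units of the state.
- read_state(): the state, without advancing time (a new reading comes with each control period).
- cams.camera(name): name is "scene" or "side" or "wrist"; returns a dict with "frame" (420x560x3 uint8, blue, green, red), "z_map" (420x560 float32, m along the optical axis (not along the pixel's ray), 0 where there is no reading), "camera_matrix" (3x3 intrinsics, pixels), "origin" and "rotation" of the camera in the world; the wrist camera has in their place "hand_eye" (4x4, takes a point from camera to tool coordinates, whose origin is the TCP and whose axes are the flange's). Camera axes: x right, y down, z forward; pixel columns grow to the right and rows downward; lengths in m; the calibration is good to about 2 mm. A picture is of the moment at which its call begins: read the wrist's pose just before it.
- arm.job_done(): hands the job in; it is judged then, once.
Trained networks look in a picture, given as the dict that the camera call returned (one of the last four; its "shot" number tells which), for a name from the list of things; names that differ only in an ending like _2 or _b are one class to them, and where a whole thing is asked for, a point or a joint stands for the part that bears it (a point fixed in the world has none). Each returns a list of dicts, best first, with "p" (0 to 1); they miss things now and then, are a little off and sometimes report something else, mostly with a low value. They report only what shows in the picture. A call takes as long as a camera call.
- spotter.boxes_of(picture, label): "position" ([row, column] in pixels, amid what is visible of it).
- spotter.trace(picture, label): "pixels" (420x560 bool, what is visible of it) and "position" ([row, column] in pixels, amid what is visible of it).
- spotter.spot_point(picture, label): "position" ([row, column] in pixels: a listed point, or the origin of a listed thing).
The state is a dict: "time": time; "qpos": joint angles; "dq": joint speeds; "effort": joint torques, N m; "tool_pos": TCP position; "orientation": TCP orientation; "wrist_force": force on the tool from outside, world axes, zero at the start; "torque": the same for the moment, N m; "finger_gap": finger opening in m; "gripper_force": force on a finger pad.
Only numpy, scipy, OpenCV 4.12 (cv2) and the standard library are available. Lean on these libraries where they do the work, as an engineer would, in place of code of your own. Each camera call takes 0.05 s, during which the arm holds its last target. There are 200 camera calls.

## Task

The white test cartridge by itself on the right of the desk stands on its head, blue lid down: lay it on one of its sides on the desk and let go, then take it again another way and stand it lid up exactly midway between the sample cup and the amber bottle, in line with both, with its barcode squarely facing the reader beside them. Set it down each time, never let it drop or topple over, and leave the cup, the bottle, the spare cartridge, the marker and the mouse where they are.

Things in the scene. Friction and masses are not known exactly. Their poses are not given: they have to be found in the camera images.
- cartridge: Cartridge to be righted: rigid block 48 (x) x 36 (y) x 64 (z) mm, 60-135 g, white with an 18 mm blue lid at one end. Origin: centre of the BLUE LID's outer face; z runs from lid to foot (up at the start, down once righted). Its centre is at z 32. The barcode is on its -x face, 24 mm off the axis, at the start towards the robot's right (-y) within 0.5 rad. Grip it across its 36 mm (y).
- cart_foot (a point): centre of the cartridge's white foot face (64 mm along the cartridge's z from its origin); axes as the cartridge
- cart_code (a point): middle of the cartridge's barcode face (at x -24, z 32 mm in the cartridge's frame); axes as the cartridge
- reader: Barcode reader on a stand, fixed: grey disc foot 90 mm across, white neck and head, 135 mm high, red window. Origin: centre of the foot on the desk; its -x is the way the window looks (the robot's right, -y, within 0.3 rad); the head reaches 45 mm to -x. The midpoint of cup and bottle is 140 mm in front of the origin (x -140, y 0), and their line runs along the reader's y.
- cup: lidded sample cup, clear with paper band and yellow lid, 56 mm across, 60 mm high; stands 105 mm to one side of the midpoint, which side varies. Loose, leave it. Origin: centre of its underside, z up
- bottle: amber glass reagent bottle with white cap, 52 mm across, 95 mm high; stands 105 mm to the other side of the midpoint. Loose, leave it. Origin: centre of its underside, z up
- spare: look-alike spare cartridge, already standing lid up (same sizes) at the far right; bystander, leave it. Origin: centre of its foot on the desk, z up, hence turned over from the other
- marker: red and black marker pen lying ahead of the robot, 130 (its x) x 16 x 16 mm; bystander. Origin: centre of its underside
- mouse: black computer mouse on a blue pad at the right, 100 x 58 x 24 mm; bystander. Origin: centre of its underside

How it is judged:
By the outcome, as a careful person would: the job done as asked, in the order asked, and still so for the second after the job is handed in, with the robot touching nothing.
It also fails if it takes over 58 s, if anything falls off the work surface, if the arm or the gripper's body presses on something with over 40 N, if the wrist force passes 120 N, or if a joint passes its speed limit or range.

## Working session

There is one attempt and no reset: what is moved stays moved. The work goes in short steps, Python scripts to look and compute and a tool call to move; the robot and the scene stay as the last step left them, time stands still between calls to the robot, and variables do not carry over. Pictures are saved under pics/ and viewed, at most 12 in all, crops included, and the job is handed in when it is done.

Besides the shell and the picture viewer there is one more tool, called after ">>>" by a JSON object that holds its "method" and its "body", one argument or row to a line. jog_arm: Moves the arm, as the interface text tells. Its arguments: {"type":"object","properties":{"targets":{"type":"array","items":{"type":"array"}},"squeeze":{"type":"number"}},"required":["targets"]}

```bash
ls; mkdir -p pics; cat > h.py <<'E'
import numpy as np, cv2
from plant import read_state, cams, arm, spotter
from scipy.spatial.transform import Rotation as Ro
def cam(n):
    s=read_state(); c=cams.camera(n)
    if 'hand_eye' in c:
        T=np.eye(4); T[:3,:3]=Ro.from_euler('xyz',s['orientation']).as_matrix(); T[:3,3]=s['tool_pos']
        T=T@np.array(c['hand_eye']); c['R'],c['o']=T[:3,:3],T[:3,3]
    else: c['R'],c['o']=np.array(c['rotation']),np.array(c['origin'])
    return c
def cloud(c,mask=None):
    z=c['z_map']; K=np.array(c['camera_matrix']); v,u=np.nonzero((z>0)&(mask if mask is not None else True))
    d=z[v,u]; p=np.c_[(u-K[0,2])/K[0,0]*d,(v-K[1,2])/K[1,1]*d,d]
    return p@c['R'].T+c['o']
def ray(c,pos,h):   # pixel [row,col] on plane z=h
    K=np.array(c['camera_matrix']); d=c['R']@[(pos[1]-K[0,2])/K[0,0],(pos[0]-K[1,2])/K[1,1],1]
    return c['o']+d*(h-c['o'][2])/d[2]
E
python3 - <<'E'
from h import *
s=read_state(); print({k:np.round(v,3) for k,v in s.items()})
for n in ['scene','side','wrist']:
    c=cam(n); cv2.imwrite(f'pics/{n}0.png',c['frame']); print(n,np.round(c['o'],3))
    for l in ['cartridge','spare','cup','bottle','reader','marker','mouse']:
        t=spotter.trace(c,l)[:2]
        for k in t:
            p=cloud(c,k['pixels'])
            if len(p): print(' ',l,round(k['p'],2),np.round(k['position']),'med',np.round(np.median(p,0),3),'lo',np.round(np.percentile(p,2,0),3),'hi',np.round(np.percentile(p,98,0),3))
E
```

```text
pics
{'time': np.float64(0.0), 'qpos': array([-1.269,  0.359,  1.511, -0.   ,  1.273, -0.115]), 'dq': array([-0.   ,  0.002,  0.   ,  0.001, -0.001,  0.   ]), 'effort': array([ 1.0000e-03, -5.1537e+01, -2.7072e+01,  6.7000e-02,  3.5000e-02,
       -0.0000e+00]), 'tool_pos': array([ 0.243, -0.548,  0.244]), 'orientation': array([-3.14 , -0.   ,  0.417]), 'wrist_force': array([-0.264,  0.322,  0.19 ]), 'torque': array([0.03 , 0.025, 0.009]), 'gripper_force': np.float64(0.0), 'finger_gap': np.float64(0.088)}
scene [ 1.311 -0.782  0.938]Traceback (most recent call last):
  File "<stdin>", line 8, in <module>
  File "h.py", line 14, in cloud
    return p@c['R'].T+c['o']
           ~~~~~~~~~~^~~~~~~
ValueError: operands could not be broadcast together with shapes (452,) (3,)
```

```bash
sed -i "s/c\['R'\],c\['o'\]=np.array(c\['rotation'\])/c['R'],c['o']=Ro.from_euler('xyz',c['rotation']).as_matrix()/" h.py
python3 - <<'E'
from h import *
for n in ['scene','side','wrist']:
    c=cam(n); cv2.imwrite(f'pics/{n}0.png',c['frame']); print(n,np.round(c['o'],3))
    q=cloud(c); print(' desk z med',np.round(np.percentile(q[:,2],[5,25,50]),3))
    for l in ['cartridge','spare','cup','bottle','reader','marker','mouse']:
        for k in spotter.trace(c,l)[:2]:
            p=cloud(c,k['pixels'])
            if len(p): print(' ',l,round(k['p'],2),np.round(k['position']),'med',np.round(np.median(p,0),3),'lo',np.round(np.percentile(p,2,0),3),'hi',np.round(np.percentile(p,98,0),3))
a,b=[cv2.imread(f'pics/{n}0.png') for n in ['scene','side']]
cv2.imwrite('pics/ab.png',cv2.resize(np.vstack([a,b]),(400*1,600)))
E
```

```text
scene [ 1.311 -0.782  0.938]
 desk z med [-0.753 -0.005  0.   ]
  cartridge 0.6 [252. 220.] med [ 0.573 -0.325  0.049] lo [ 0.548 -0.344  0.007] hi [ 0.581 -0.295  0.067]
  spare 0.63 [272. 292.] med [ 0.756 -0.246  0.049] lo [ 0.717 -0.267  0.001] hi [ 0.772 -0.189  0.066]
  spare 0.49 [166. 315.] med [0.471 0.145 0.047] lo [ 0.44   0.131 -0.001] hi [0.487 0.172 0.094]
  cup 0.62 [194. 362.] med [0.678 0.127 0.04 ] lo [0.651 0.113 0.004] hi [0.697 0.161 0.062]
  bottle 0.74 [163. 312.] med [0.471 0.145 0.05 ] lo [0.443 0.131 0.005] hi [0.487 0.171 0.095]
  reader 0.83 [156. 366.] med [0.585 0.283 0.092] lo [ 0.519  0.243 -0.001] hi [0.614 0.372 0.139]
  reader 0.46 [253. 223.] med [ 0.573 -0.325  0.049] lo [ 0.545 -0.344  0.004] hi [ 0.581 -0.296  0.067]
  marker 0.66 [210. 250.] med [ 0.467 -0.127  0.015] lo [ 0.44  -0.173  0.006] hi [ 0.487 -0.065  0.02 ]
  mouse 0.59 [296. 186.] med [ 0.612 -0.475  0.026] lo [ 0.56  -0.505  0.007] hi [ 0.654 -0.44   0.031]
side [0.43  0.632 0.48 ]
 desk z med [-0.185 -0.001  0.   ]
  cartridge 0.88 [178. 312.] med [ 0.557 -0.293  0.043] lo [ 0.54
[... 216 characters left out ...]
  ] hi [ 0.771 -0.208  0.064]
  cup 0.72 [280. 207.] med [0.665 0.159 0.046] lo [0.642 0.121 0.002] hi [0.692 0.171 0.06 ]
  bottle 0.85 [302. 326.] med [0.459 0.177 0.054] lo [0.436 0.154 0.001] hi [0.484 0.187 0.095]
  marker 0.59 [235. 345.] med [ 0.454 -0.092  0.014] lo [ 0.431 -0.159  0.003] hi [ 0.484 -0.05   0.016]
  marker 0.46 [177. 238.] med [ 0.74  -0.221  0.04 ] lo [ 0.723 -0.249  0.005] hi [ 0.768 -0.208  0.064]
  mouse 0.86 [159. 304.] med [ 0.606 -0.452  0.025] lo [ 0.554 -0.491  0.006] hi [ 0.649 -0.43   0.029]
  mouse 0.57 [177. 313.] med [ 0.557 -0.293  0.039] lo [ 0.54  -0.414  0.   ] hi [ 0.59  -0.288  0.064]
wrist [ 0.314 -0.518  0.384]
 desk z med [-0.002 -0.001  0.   ]
```

View pics/scene0.png

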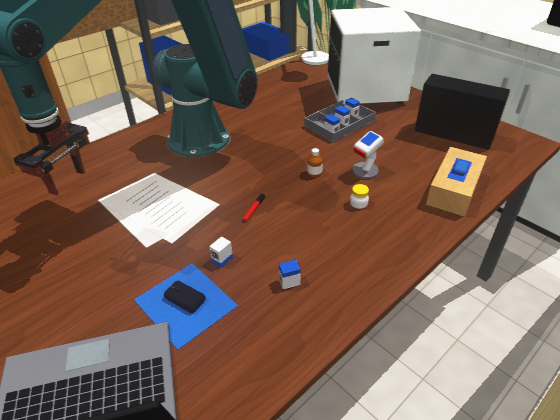

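View pics/wrist0.png

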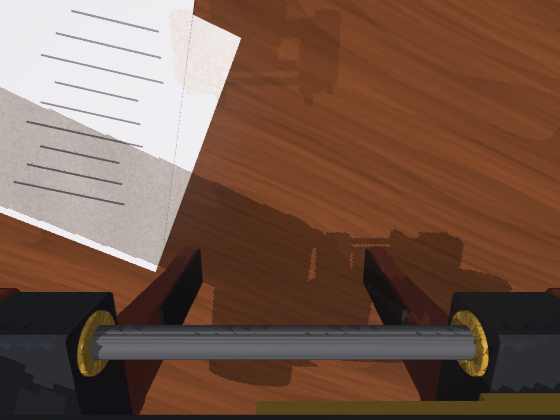

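```bash
cat >> h.py <<'E'
def toolmove(goal,yaw):   # goal TCP world, print jog shift (units 40 mm) and twist (5 deg)
    s=read_state(); R=Ro.from_euler('xyz',s['orientation']).as_matrix()
    d=R.T@(np.array(goal)-s['tool_pos']); dy=(yaw-s['orientation'][2]+np.pi)%(2*np.pi)-np.pi
    print('shift',np.round(d/0.04,3),'twist',round(-np.degrees(dy)/5,3),'yaw now',round(s['orientation'][2],4))
E
python3 - <<'E'
from h import *
P=[];
for n in ['scene','side']:
    c=cam(n)
    for l in ['cartridge','spare','cup','bottle']:
        m=spotter.trace(c,l)[0]['pixels']; p=cloud(c,m)
        P.append((l,p))
for l,zt in [('cartridge',.064),('spare',.064),('cup',.06),('bottle',.095)]:
    for ll,p in P:
        if ll==l:
            t=p[abs(p[:,2]-zt)<.006][:,:2].astype(np.float32); r=cv2.minAreaRect(t); print(l,len(t),np.round(r[0],4),np.round(r[1],4),round(r[2],1))
toolmove([.562,-.376,.244],1.57)
E
```

```text
Traceback (most recent call last):
IndexError: list index out of range
```

>>> {"method": "jog_arm", "body": {
  "targets": [
    [[1.5, -0.1, 0], -2, 100],
    [[3, -0.2, 0], -4, 100],
    [[4.5, -0.3, 0], -6, 100],
    [[6, -0.5, 0], -8, 100],
    [[7.5, -0.6, 0], -10, 100],
    [[9, -0.7, 0], -12, 100],
    [[9, -0.7, 0], -13.2, 100],
    [[9, -0.7, 0], -13.2, 100]
  ]
}}

```text
time: 2.4
tool_pos: [0.5612, -0.3767, 0.2443]
orientation: [-3.141, -0.0, 1.569]
wrist_force: [0.2, 0.0, 0.7]
finger_gap: 0.0876
gripper_force: 0.0
```

```bash
python3 - <<'E'
from h import *
s=read_state(); print(np.round(s['tool_pos'],4),np.round(s['orientation'],3),np.round(s['qpos'],3))
c=cam('wrist'); cv2.imwrite('pics/w1.png',c['frame'])
for l in ['cartridge','cart_foot']:
    for k in spotter.trace(c,l)[:1]:
        p=cloud(c,k['pixels']); t=p[abs(p[:,2]-.064)<.006][:,:2].astype(np.float32); print(l,k['p'],k['position'],len(t),cv2.minAreaRect(t) if len(t)>5 else 0)
q=cloud(c); t=q[(abs(q[:,2]-.064)<.006)&(np.hypot(q[:,0]-.562,q[:,1]+.316)<.06)][:,:2].astype(np.float32); print(len(t),cv2.minAreaRect(t))
E
```

```text
[ 0.5612 -0.3767  0.2443] [-3.141 -0.     1.569] [-0.693  0.469  1.332 -0.     1.341 -0.691]
cartridge 0.7 [138.2, 280.1] 1903 ((0.5587623715400696, -0.31813910603523254), (0.03597290441393852, 0.047978006303310394), 8.867993354797363)
cart_foot 0.67 [132.9, 278.6] 1910 ((0.5587790608406067, -0.31814220547676086), (0.03594605624675751, 0.04800737649202347), 8.94775390625)
1916 ((0.5587717294692993, -0.3181316554546356), (0.03599364683032036, 0.0479898601770401), 8.867992401123047)
```

View pics/w1.png

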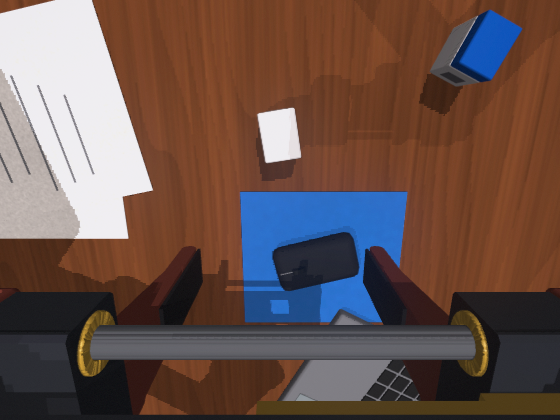

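>>> {"method": "jog_arm", "body": {
  "targets": [
    [[0.6, 0, 0.5], -0.9, 100],
    [[1.2, -0.1, 1.2], -1.79, 100],
    [[1.71, -0.1, 2], -1.79, 100],
    [[1.71, -0.1, 2.8], -1.79, 100],
    [[1.71, -0.1, 3.5], -1.79, 100],
    [[1.71, -0.1, 4], -1.79, 100],
    [[1.71, -0.1, 4.21], -1.79, 100],
    [[1.71, -0.1, 4.21], -1.79, 100]
  ],
  "squeeze": 5
}}

```text
time: 3.55
tool_pos: [0.5564, -0.3092, 0.0761]
orientation: [-3.141, -0.001, 1.723]
wrist_force: [1.1, 0.1, -0.2]
finger_gap: 0.0875
gripper_force: 0.0
```

>>> {"method": "jog_arm", "body": {
  "targets": [
    [[0, 0, 0], 0, 70],
    [[0, 0, 0], 0, 55],
    [[0, 0, 0], 0, 45],
    [[0, 0, 0], 0, 40],
    [[0, 0, 0], 0, 37],
    [[0, 0, 0], 0, 35],
    [[0, 0, 0], 0, 33],
    [[0, 0, 0], 0, 33]
  ],
  "squeeze": 5
}}

```text
time: 4.55
tool_pos: [0.5569, -0.3088, 0.0763]
orientation: [3.142, -0.0, 1.725]
wrist_force: [-0.2, -0.1, 0.2]
finger_gap: 0.0362
gripper_force: 5.0
```

```bash
python3 - <<'E'
from h import *
s=read_state(); print({k:np.round(s[k],4) for k in ['tool_pos','orientation','finger_gap','gripper_force','wrist_force']})
c=cam('wrist')
q=cloud(c); t=q[(abs(q[:,2]-.064)<.004)&(np.hypot(q[:,0]-.562,q[:,1]+.316)<.06)][:,:2].astype(np.float32); print(len(t),cv2.minAreaRect(t))
cv2.imwrite('pics/w2.png',c['frame'])
E
```

```text
{'tool_pos': array([ 0.5569, -0.3088,  0.0763]), 'orientation': array([ 3.1415e+00, -1.0000e-04,  1.7249e+00]), 'finger_gap': np.float64(0.0362), 'gripper_force': np.float64(4.998), 'wrist_force': array([-0.2107, -0.1407,  0.1605])}
5928 ((0.5583279132843018, -0.3169887959957123), (0.053883146494627, 0.04722169414162636), 8.841499328613281)
```

View pics/w2.png

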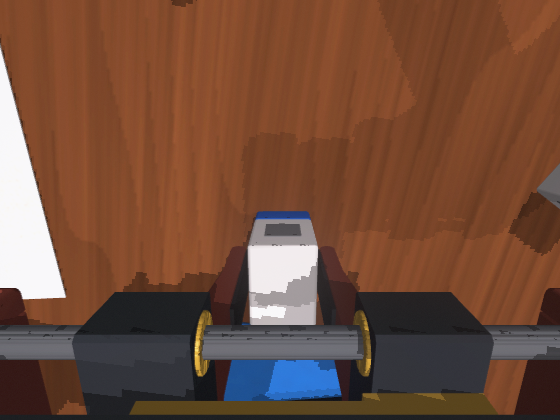

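>>> {"method": "jog_arm", "body": {
  "targets": [
    [[0, 0, 0.02], 0, 33],
    [[0.1, 0, 0.02], 0, 33],
    [[0.2, 0, 0.02], 0, 33],
    [[0.3, 0, 0.02], 0, 33],
    [[0.4, 0, 0.02], 0, 33],
    [[0.5, 0, 0.02], 0, 33],
    [[0.6, 0, 0.02], 0, 33],
    [[0.65, 0, 0.02], 0, 33]
  ],
  "squeeze": 5
}}

```text
time: 5.6
tool_pos: [0.5525, -0.2825, 0.075]
orientation: [-3.141, -0.001, 1.725]
wrist_force: [0.1, -0.5, 0.4]
finger_gap: 0.0362
gripper_force: 5.0
```

```bash
cat >> h.py <<'E'
def tilt(tag):
    s=read_state(); print({k:np.round(s[k],4) for k in ['tool_pos','finger_gap','gripper_force','wrist_force']})
    for n in ['side','scene']:
        c=cam(n); k=spotter.trace(c,'cartridge')
        if not k: print(n,'none'); continue
        k=min(k[:3],key=lambda k:np.linalg.norm(np.median(cloud(c,k['pixels'])[:,:2],0)-s['tool_pos'][:2]))
        p=cloud(c,k['pixels']); yaw=s['orientation'][2]; e=np.array([np.cos(yaw),np.sin(yaw)])
        t=np.c_[(p[:,:2]-s['tool_pos'][:2])@e,p[:,2]]; print(n,'tool-x/z lo hi',np.round(np.percentile(t,[1,99],0),3))
        r,q=map(int,k['position']); f=c['frame'][max(0,r-50):r+50,max(0,q-65):q+65]
        cv2.imwrite(f'pics/{tag}_{n}.png',cv2.resize(f,None,fx=3,fy=3))
    a,b=[cv2.resize(cv2.imread(f'pics/{tag}_{n}.png'),(390,300)) for n in ['side','scene']]; cv2.imwrite(f'pics/{tag}.png',np.hstack([a,b]))
E
python3 -c "
from h import *
tilt('t1')"
```

```text
{'tool_pos': array([ 0.5525, -0.2825,  0.075 ]), 'finger_gap': np.float64(0.0362), 'gripper_force': np.float64(4.9998), 'wrist_force': array([ 0.1052, -0.4629,  0.3724])}
side tool-x/z lo hi [[-0.041  0.   ]
 [ 0.017  0.074]]
scene tool-x/z lo hi [[-0.052 -0.002]
 [ 0.011  0.077]]
```

View pics/t1.png

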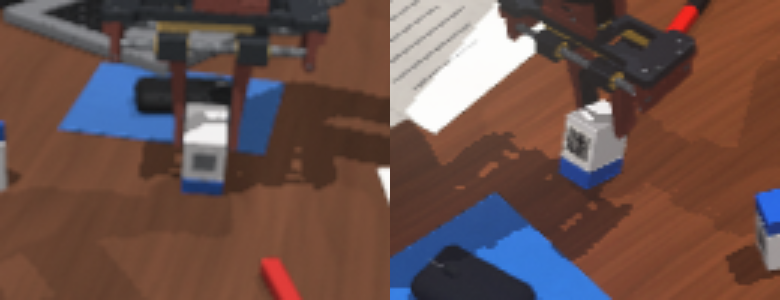

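>>> {"method": "jog_arm", "body": {
  "targets": [
    [[0.26, 0, 0.07], 0, 33],
    [[0.5, 0, 0.19], 0, 33],
    [[0.66, 0, 0.31], 0, 33],
    [[0.8, 0, 0.45], 0, 33],
    [[0.92, 0, 0.6], 0, 33],
    [[1.03, 0, 0.78], 0, 33],
    [[1.1, 0, 0.92], 0, 33],
    [[1.1, 0, 0.92], 0, 33]
  ],
  "squeeze": 5
}}

```text
time: 6.8
tool_pos: [0.5458, -0.2395, 0.0378]
orientation: [-3.141, -0.0, 1.725]
wrist_force: [0.0, -0.1, -1.5]
finger_gap: 0.0359
gripper_force: 5.0
```

```bash
python3 -c "
from h import *
tilt('t2')"
```

```text
{'tool_pos': array([ 0.5458, -0.2395,  0.0378]), 'finger_gap': np.float64(0.0359), 'gripper_force': np.float64(4.999), 'wrist_force': array([ 0.046 , -0.1237, -1.5231])}
side tool-x/z lo hi [[-0.057  0.015]
 [ 0.012  0.061]]
scene tool-x/z lo hi [[-0.065 -0.001]
 [-0.005  0.063]]
```

View pics/t2.png

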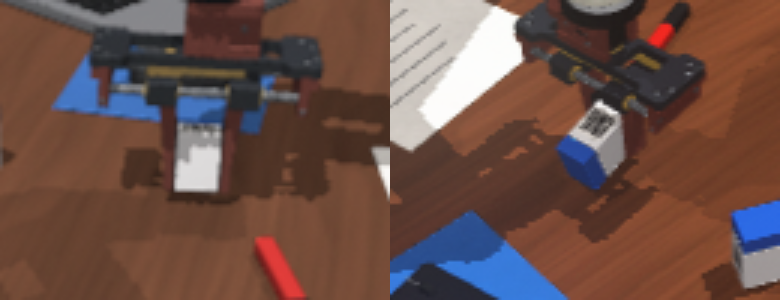

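>>> {"method": "jog_arm", "body": {
  "targets": [
    [[0.02, 0, 0.06], 0, 33],
    [[0.03, 0, 0.12], 0, 33],
    [[0.04, 0, 0.17], 0, 33],
    [[0.04, 0, 0.21], 0, 33],
    [[0.04, 0, 0.25], 0, 33],
    [[0.04, 0, 0.28], 0, 33],
    [[0.04, 0, 0.3], 0, 33],
    [[0.04, 0, 0.3], 0, 33]
  ],
  "squeeze": 5
}}

```text
time: 8.0
tool_pos: [0.5458, -0.2382, 0.0265]
orientation: [-3.141, -0.0, 1.725]
wrist_force: [-0.1, -0.3, 1.3]
finger_gap: 0.0361
gripper_force: 5.0
```

```bash
python3 -c "
from h import *
tilt('t3')"
```

```text
{'tool_pos': array([ 0.5458, -0.2382,  0.0265]), 'finger_gap': np.float64(0.0361), 'gripper_force': np.float64(5.0), 'wrist_force': array([-0.0507, -0.3361,  1.2921])}
side tool-x/z lo hi [[-0.047  0.005]
 [ 0.012  0.052]]
scene tool-x/z lo hi [[-0.06   0.003]
 [-0.007  0.055]]
```

>>> {"method": "jog_arm", "body": {
  "targets": [
    [[0.0, 0, 0.04], 0, 33],
    [[0.0, 0, 0.07], 0, 33],
    [[0.0, 0, 0.08], 0, 33],
    [[0.0, 0, 0.08], 0, 38],
    [[0, 0, 0.08], 0, 41],
    [[0.0, 0, 0.08], 0, 42],
    [[0.0, 0, 0.08], 0, 44],
    [[0.0, 0, 0.08], 0, 48]
  ],
  "squeeze": 3
}}

```text
time: 9.2
tool_pos: [0.5459, -0.2381, 0.0235]
orientation: [3.141, 0.0, 1.725]
wrist_force: [-0.9, 0.9, 0.5]
finger_gap: 0.0415
gripper_force: 0.0
```

```bash
python3 -c "
from h import *
tilt('t4')"
```

```text
{'tool_pos': array([ 0.5459, -0.2381,  0.0235]), 'finger_gap': np.float64(0.0415), 'gripper_force': np.float64(0.0), 'wrist_force': array([-0.9038,  0.9046,  0.5327])}
side tool-x/z lo hi [[-0.055  0.   ]
 [ 0.012  0.049]]
scene tool-x/z lo hi [[-0.059  0.001]
 [-0.006  0.052]]
```

View pics/t4.png

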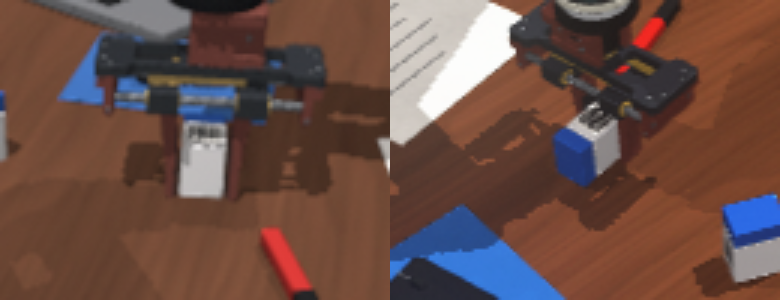

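>>> {"method": "jog_arm", "body": {
  "targets": [
    [[0, 0, 0], 0, 60],
    [[0, 0, -0.5], 0, 70],
    [[0, 0, -1.3], 0, 80],
    [[-0.4, 0, -2.2], 0, 80],
    [[-1.2, 0, -3], 0, 80],
    [[-2, 0, -3.5], 0, 80],
    [[-2.2, 0, -3.5], 0, 80],
    [[-2.2, 0, -3.5], 0, 80]
  ],
  "squeeze": 3
}}

```text
time: 10.4
tool_pos: [0.5586, -0.3244, 0.1622]
orientation: [-3.14, -0.002, 1.724]
wrist_force: [-0.1, 0.0, -0.9]
finger_gap: 0.0704
gripper_force: 0.0
```

```bash
cat >> h.py <<'E'
def top(xy,zt,r=.06,tol=.005):
    c=cam('wrist'); q=cloud(c); t=q[(abs(q[:,2]-zt)<tol)&(np.hypot(q[:,0]-xy[0],q[:,1]-xy[1])<r)][:,:2].astype(np.float32)
    b=cv2.minAreaRect(t); print('top',len(t),np.round(b[0],4),np.round(b[1],4),round(b[2],2)); return c,b
E
python3 - <<'E'
from h import *
s=read_state(); print(np.round(s['tool_pos'],4),np.round(s['orientation'],4))
c,b=top([.549,-.258],.048)
E
```

```text
[ 0.5586 -0.3244  0.1622] [-3.1403e+00 -1.9000e-03  1.7241e+00]
top 4031 [ 0.5501 -0.2635] [0.036  0.0633] 8.79
```

>>> {"method": "jog_arm", "body": {
  "targets": [
    [[0.4, 0.02, 0.6], 0, 80],
    [[0.71, 0.02, 1.4], 0, 75],
    [[0.71, 0.02, 2.1], 0, 65],
    [[0.71, 0.02, 2.4], 0, 55],
    [[0.71, 0.02, 2.53], 0, 48],
    [[0.71, 0.02, 2.53], 0, 44],
    [[0.71, 0.02, 2.53], 0, 40],
    [[0.71, 0.02, 2.53], 0, 33]
  ],
  "squeeze": 3
}}

```text
time: 11.45
tool_pos: [0.5563, -0.2973, 0.063]
orientation: [3.14, 0.001, 1.725]
wrist_force: [0.1, -1.0, 0.2]
finger_gap: 0.036
gripper_force: 3.0
```

>>> {"method": "jog_arm", "body": {
  "targets": [
    [[0, 0, 0], 0, 33],
    [[0, 0, 0], 0, 33],
    [[0.02, 0, -0.03], 0, 33],
    [[0.05, 0, -0.08], 0, 33],
    [[0.1, 0, -0.14], 0, 33],
    [[0.16, 0, -0.2], 0, 33],
    [[0.22, 0, -0.25], 0, 33],
    [[0.27, 0, -0.3], 0, 33]
  ],
  "squeeze": 3
}}

```text
time: 12.45
tool_pos: [0.5541, -0.2859, 0.0744]
orientation: [-3.142, -0.0, 1.725]
wrist_force: [-0.2, 0.2, -1.1]
finger_gap: 0.0356
gripper_force: 3.0
```

```bash
python3 -c "
from h import *
tilt('t5')"
```

```text
{'tool_pos': array([ 0.5541, -0.2859,  0.0744]), 'finger_gap': np.float64(0.0356), 'gripper_force': np.float64(2.997), 'wrist_force': array([-0.2164,  0.1506, -1.1468])}
side tool-x/z lo hi [[0.006 0.001]
 [0.068 0.059]]
scene tool-x/z lo hi [[-0.007  0.005]
 [ 0.059  0.061]]
```

View pics/t5.png

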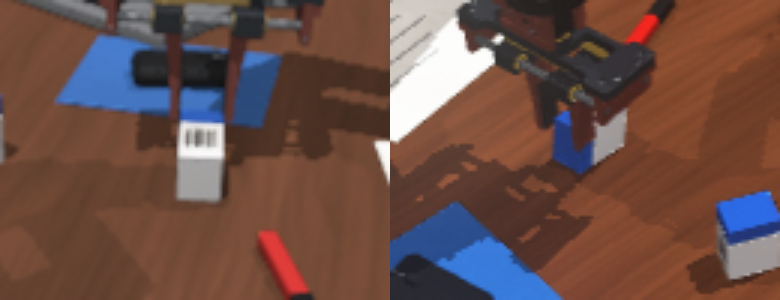

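>>> {"method": "jog_arm", "body": {
  "targets": [
    [[0.14, 0, -0.11], 0, 33],
    [[0.33, 0, -0.23], 0, 33],
    [[0.53, 0, -0.32], 0, 33],
    [[0.66, 0, -0.36], 0, 33],
    [[0.78, 0, -0.4], 0, 33],
    [[0.9, 0, -0.43], 0, 33],
    [[1.03, 0, -0.45], 0, 33],
    [[1.03, 0, -0.45], 0, 33]
  ],
  "squeeze": 3
}}

```text
time: 13.65
tool_pos: [0.5477, -0.2451, 0.0923]
orientation: [-3.141, -0.0, 1.725]
wrist_force: [-0.9, -0.5, 2.5]
finger_gap: 0.0356
gripper_force: 3.0
```

```bash
python3 -c "
from h import *
tilt('t6')"
```

```text
{'tool_pos': array([ 0.5477, -0.2451,  0.0923]), 'finger_gap': np.float64(0.0356), 'gripper_force': np.float64(3.0113), 'wrist_force': array([-0.9025, -0.4944,  2.4595])}
side tool-x/z lo hi [[0.005 0.   ]
 [0.051 0.077]]
scene tool-x/z lo hi [[-0.028 -0.001]
 [ 0.042  0.086]]
```

View pics/t6.png

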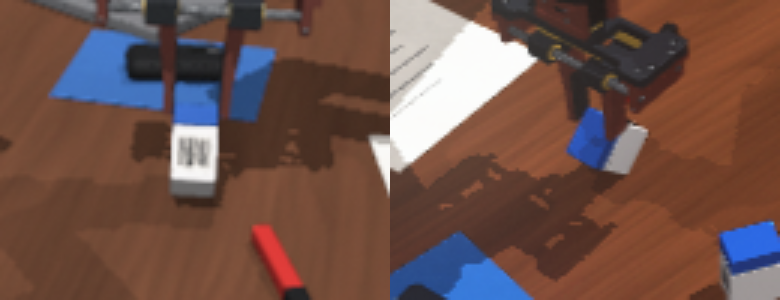

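>>> {"method": "jog_arm", "body": {
  "targets": [
    [[0.2, 0, 0], 0, 33],
    [[0.42, 0, 0.01], 0, 33],
    [[0.65, 0, 0.04], 0, 33],
    [[0.85, 0, 0.08], 0, 33],
    [[1.02, 0, 0.14], 0, 33],
    [[1.12, 0, 0.19], 0, 33],
    [[1.18, 0, 0.23], 0, 33],
    [[1.18, 0, 0.23], 0, 33]
  ],
  "squeeze": 4
}}

```text
time: 14.85
tool_pos: [0.5404, -0.1986, 0.0829]
orientation: [-3.141, -0.001, 1.725]
wrist_force: [-0.5, 0.3, -0.3]
finger_gap: 0.0361
gripper_force: 4.0
```

```bash
python3 -c "
from h import *
tilt('t7')"
```

```text
{'tool_pos': array([ 0.5404, -0.1986,  0.0829]), 'finger_gap': np.float64(0.0361), 'gripper_force': np.float64(3.9992), 'wrist_force': array([-0.482 ,  0.3252, -0.2629])}
side tool-x/z lo hi [[-0.031  0.007]
 [ 0.019  0.068]]
scene tool-x/z lo hi [[-0.039  0.004]
 [ 0.009  0.069]]
```

View pics/t7.png

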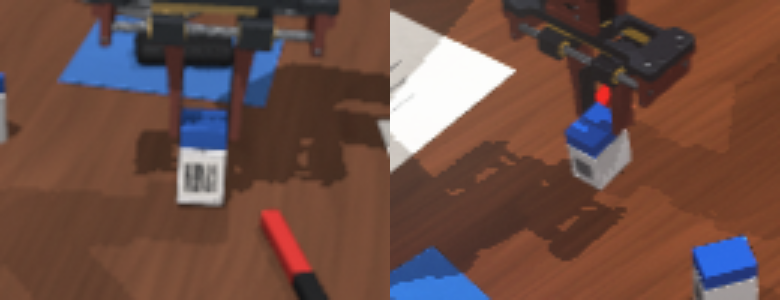

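>>> {"method": "jog_arm", "body": {
  "targets": [
    [[0.04, 0, 0.04], 0, 33],
    [[0.07, 0, 0.08], 0, 33],
    [[0.1, 0, 0.12], 0, 33],
    [[0.12, 0, 0.15], 0, 33],
    [[0.13, 0, 0.18], 0, 33],
    [[0.13, 0, 0.2], 0, 33],
    [[0.13, 0, 0.2], 0, 33],
    [[0.13, 0, 0.2], 0, 33]
  ],
  "squeeze": 4
}}

```text
time: 16.05
tool_pos: [0.5398, -0.1942, 0.0752]
orientation: [-3.142, 0.001, 1.725]
wrist_force: [-2.4, -1.6, 4.1]
finger_gap: 0.0361
gripper_force: 4.0
```

```bash
python3 -c "
from h import *
tilt('t8')
c,b=top([.54,-.21],.064,r=.05,tol=.012)"
```

```text
{'tool_pos': array([ 0.5398, -0.1942,  0.0752]), 'finger_gap': np.float64(0.0361), 'gripper_force': np.float64(4.0015), 'wrist_force': array([-2.407, -1.555,  4.138])}
side tool-x/z lo hi [[-0.032 -0.   ]
 [ 0.016  0.065]]
scene tool-x/z lo hi [[-0.039  0.001]
 [ 0.008  0.067]]
top 6375 [ 0.5416 -0.2036] [0.0539 0.0418] 8.76
```

>>> {"method": "jog_arm", "body": {
  "targets": [
    [[0, 0, -0.02], 0, 33],
    [[0, 0, -0.03], 0, 38],
    [[0, 0, -0.03], 0, 42],
    [[0, 0, -0.03], 0, 48],
    [[0, 0, -0.03], 0, 60],
    [[0, 0, -0.8], 0, 70],
    [[-0.6, 0, -1.6], 0, 70],
    [[-1.4, 0, -2.2], 0, 70]
  ],
  "squeeze": 4
}}

```text
time: 17.3
tool_pos: [0.5487, -0.2491, 0.1645]
orientation: [3.141, 0.0, 1.726]
wrist_force: [0.3, -0.8, -0.6]
finger_gap: 0.0617
gripper_force: 0.0
```

```bash
python3 - <<'E'
from h import *
s=read_state(); print(np.round(s['tool_pos'],4),np.round(s['orientation'],4))
c,b=top([.541,-.202],.064,r=.05)
from scipy.optimize import least_squares
def circ(p):   # visible top disc rim -> centre via minEnclosingCircle
    return cv2.minEnclosingCircle(p.astype(np.float32))
for n in ['scene','side','wrist']:
    c=cam(n); q=cloud(c)
    for l,zt,xy,R in [('cup',.06,(.667,.14),.028),('bottle',.095,(.46,.158),.026)]:
        d=np.hypot(q[:,0]-xy[0],q[:,1]-xy[1]); t=q[(abs(q[:,2]-zt)<.004)&(d<.05)][:,:2]
        w=q[(q[:,2]>.008)&(q[:,2]<zt-.01)&(d<.05)][:,:2]
        if len(w)>30:
            f=least_squares(lambda x:np.hypot(*(w-x).T)-R,xy,loss='soft_l1',f_scale=.002)
            print(n,l,'top',len(t),np.round(circ(t),4) if 0 else (np.round(circ(t)[0],4),round(circ(t)[1],4)) if len(t)>5 else '', 'wall',len(w),np.round(f.x,4))
E
```

```text
[ 0.5487 -0.2491  0.1645] [3.1409e+00 2.0000e-04 1.7262e+00]
top 3154 [ 0.5419 -0.2067] [0.036  0.0477] 8.69
scene cup top 131 (array([0.6704, 0.1386]), 0.0271) wall 204 [0.6674 0.1431]
scene bottle top 28 (array([0.458 , 0.1543]), 0.0153) wall 298 [0.4583 0.1593]
side cup top 459 (array([0.6694, 0.1437]), 0.0255) wall 613 [0.6707 0.141 ]
side bottle top 148 (array([0.4596, 0.1606]), 0.0124) wall 1374 [0.4603 0.1585]
```

>>> {"method": "jog_arm", "body": {
  "targets": [
    [[0.6, -0.01, 0], 0, 80],
    [[1.07, -0.01, 0.5], 0, 80],
    [[1.07, -0.01, 1.3], 0.04, 80],
    [[1.07, -0.01, 2], 0.04, 75],
    [[1.07, -0.01, 2.4], 0.04, 65],
    [[1.07, -0.01, 2.59], 0.04, 55],
    [[1.07, -0.01, 2.59], 0.04, 45],
    [[1.07, -0.01, 2.59], 0.04, 38]
  ],
  "squeeze": 12
}}

```text
time: 18.5
tool_pos: [0.542, -0.207, 0.0602]
orientation: [3.141, 0.001, 1.721]
wrist_force: [0.3, 0.5, -1.3]
finger_gap: 0.0356
gripper_force: 12.0
```

>>> {"method": "jog_arm", "body": {
  "targets": [
    [[0, 0, 0], 0, 33],
    [[0, 0, 0], 0, 33],
    [[0, 0, 0], 0, 33],
    [[0, 0, -0.2], 0, 33],
    [[0.3, 0, -0.7], 0, 33],
    [[1.1, 0.3, -1.2], 0.8, 33],
    [[2.3, 0.7, -1.5], 1.8, 33],
    [[3.5, 1, -1.5], 2.6, 33]
  ],
  "squeeze": 12
}}

```text
time: 19.5
tool_pos: [0.5612, -0.0608, 0.122]
orientation: [3.138, 0.0, 1.491]
wrist_force: [0.8, -0.2, -2.3]
finger_gap: 0.0361
gripper_force: 12.0
```

>>> {"method": "jog_arm", "body": {
  "targets": [
    [[1, 0.3, 0], 0, 33],
    [[2, 0.5, 0], 0, 33],
    [[2.4, 0.5, 0], 0, 33],
    [[2.4, 0.5, 0], 0, 33],
    [[2.4, 0.5, 0], 0, 33],
    [[2.4, 0.5, 0], 0, 33],
    [[2.4, 0.5, 0], 0, 33],
    [[2.4, 0.5, 0], 0, 33]
  ],
  "squeeze": 12
}}

```text
time: 20.5
tool_pos: [0.5871, 0.0313, 0.1194]
orientation: [-3.141, -0.0, 1.494]
wrist_force: [-0.3, -0.1, -1.6]
finger_gap: 0.036
gripper_force: 12.0
```

```bash
python3 - <<'E'
from h import *
from scipy.optimize import least_squares
s=read_state(); print({k:np.round(s[k],4) for k in ['tool_pos','orientation','finger_gap','gripper_force']})
c=cam('wrist'); cv2.imwrite('pics/w9.png',c['frame']); q=cloud(c)
for l,zt,xy,R in [('cup',.06,(.669,.142),.028),('bottle',.095,(.4595,.158),.026)]:
    d=np.hypot(q[:,0]-xy[0],q[:,1]-xy[1]); t=q[(abs(q[:,2]-zt)<.004)&(d<.045)][:,:2].astype(np.float32)
    w=q[(q[:,2]>.008)&(q[:,2]<zt-.01)&(d<.045)][:,:2]
    if len(t)>5: print(l,len(t),cv2.minEnclosingCircle(t))
    if len(w)>20: print(l,'wall',len(w),np.round(least_squares(lambda x:np.hypot(*(w-x).T)-R,xy,loss='soft_l1',f_scale=.002).x,4))
for n in ['scene','side']:
    a=cam(n); q=cloud(a); d=np.hypot(q[:,0]-.575,q[:,1]-.29); w=q[(d<.06)&(q[:,2]>.003)&(q[:,2]<.012)][:,:2].astype(np.float32)
    print(n,'foot',len(w),np.round(least_squares(lambda x:np.maximum(np.hypot(*(w-x).T)-.045,0),(.575,.29)).x,4),cv2.minEnclosingCircle(w))
    for k in spotter.spot_point(a,'reader')[:1]: print('reader pt',k['p'],np.round(ray(a,k['position'],0),4))
E
```

```text
{'tool_pos': array([0.5871, 0.0313, 0.1194]), 'orientation': array([-3.1414e+00, -1.0000e-04,  1.4937e+00]), 'finger_gap': np.float64(0.036), 'gripper_force': np.float64(11.9922)}
cup 6732 ((0.6683705449104309, 0.14080289006233215), 0.025319289416074753)
cup wall 1880 [0.6703 0.1414]
bottle 241 ((0.4678858518600464, 0.1546628326177597), 0.008713285438716412)
bottle wall 9018 [0.4558 0.1595]
scene foot 222 [0.5765 0.2889] ((0.5735470652580261, 0.2924213707447052), 0.0568251870572567)
reader pt 0.61 [0.5733 0.287  0.    ]
side foot 1913 [0.5759 0.2918] ((0.5757179260253906, 0.2910553216934204), 0.045857395976781845)
reader pt 0.62 [ 0.4585 -0.109   0.    ]
```

View pics/w9.png

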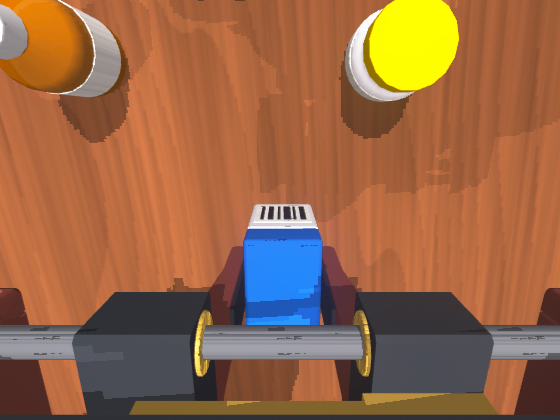

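>>> {"method": "jog_arm", "body": {
  "targets": [
    [[0.7, -0.3, 0], 0.06, 33],
    [[1.6, -0.6, 0], 0.06, 33],
    [[2.5, -0.8, 0], 0.06, 33],
    [[2.92, -0.8, 0.2], 0.06, 33],
    [[2.92, -0.8, 0.6], 0.06, 33],
    [[2.92, -0.8, 1], 0.06, 33],
    [[2.92, -0.8, 1.2], 0.06, 33],
    [[2.92, -0.8, 1.2], 0.06, 33]
  ],
  "squeeze": 12
}}

```text
time: 21.75
tool_pos: [0.5636, 0.1497, 0.0703]
orientation: [-3.139, 0.001, 1.488]
wrist_force: [-0.1, 0.4, -1.4]
finger_gap: 0.0361
gripper_force: 12.0
```

```bash
python3 - <<'E'
from h import *
from scipy.optimize import least_squares
toolmove([.564,.1502,.0602],1.4888)
for n in ['scene','side','wrist']:
    c=cam(n); q=cloud(c); zb=read_state()['tool_pos'][2]-.0602
    for l,zt,xy,R in [('cup',.06,(.669,.142),.028),('bottle',.095,(.4595,.158),.026)]:
        d=np.hypot(q[:,0]-xy[0],q[:,1]-xy[1]); w=q[(q[:,2]>.008)&(q[:,2]<(.05 if l=='cup' else .06))&(d<.04)][:,:2]
        if len(w)>20: print(n,l,'wall',len(w),np.round(least_squares(lambda x:np.hypot(*(w-x).T)-R,xy,loss='soft_l1',f_scale=.002).x,4))
    if n!='wrist':
        k=spotter.spot_point(c,'cart_code')[:1]
        for k in k: r,v=map(int,k['position']); print('code',k['p'],np.round(ray(c,k['position'],.032+zb),4))
    else:
        f=q[(abs(q[:,0]-.565)<.017)&(q[:,1]>.16)&(q[:,1]<.2)&(q[:,2]>zb+.01)&(q[:,2]<zb+.058)]; print('face',len(f),np.round(f.mean(0),4),np.polyfit(f[:,0],f[:,1],1) if len(f)>9 else '')
    cv2.imwrite(f'pics/{n}10.png',c['frame'])
E
```

```text
shift [0.012 0.01  0.252] twist -0.007 yaw now 1.4882
scene cup wall 199 [0.6676 0.1428]
scene bottle wall 210 [0.4596 0.1579]
code 0.56 [0.5685 0.1796 0.0428]
side cup wall 600 [0.6708 0.141 ]
side bottle wall 887 [0.4602 0.1599]
code 0.9 [0.5668 0.1866 0.0436]
wrist cup wall 3866 [0.67   0.1392]
wrist bottle wall 4699 [0.4591 0.1575]
face 1778 [0.5659 0.1749 0.0493] [-0.07241561  0.21584237]
```

>>> {"method": "jog_arm", "body": {
  "targets": [
    [[-0.01, 0.02, 0.1], 0, 33],
    [[-0.01, 0.02, 0.18], 0, 33],
    [[-0.01, 0.02, 0.22], 0, 33],
    [[-0.01, 0.02, 0.24], 0, 33],
    [[-0.01, 0.02, 0.25], 0, 33],
    [[-0.01, 0.02, 0.255], 0, 33],
    [[-0.01, 0.02, 0.255], 0, 33],
    [[-0.01, 0.02, 0.255], 0, 33]
  ],
  "squeeze": 12
}}

```text
time: 23.0
tool_pos: [0.565, 0.1503, 0.0614]
orientation: [3.141, -0.0, 1.489]
wrist_force: [0.2, -0.0, -1.3]
finger_gap: 0.0355
gripper_force: 12.0
```

```bash
python3 - <<'E'
from h import *
s=read_state(); print({k:np.round(s[k],4) for k in ['tool_pos','orientation','wrist_force']})
c=cam('side'); q=cloud(c); f=q[(abs(q[:,0]-.565)<.025)&(q[:,1]>.16)&(q[:,1]<.2)]; print('side face z lo/hi',np.round(np.percentile(f[:,2],[1,5,95,99]),4), len(f), np.round(np.median(f,0),4))
k=spotter.trace(c,'cartridge')[0]; p=cloud(c,k['pixels']); print(k['p'],np.round(np.percentile(p,[1,99],0),4))
E
```

```text
{'tool_pos': array([0.565 , 0.1503, 0.0614]), 'orientation': array([ 3.1415e+00, -1.0000e-04,  1.4894e+00]), 'wrist_force': array([ 0.229 , -0.0108, -1.2734])}
side face z lo/hi [-0.0013  0.0148  0.3602  0.3687] 7253 [0.5613 0.1845 0.2545]
0.78 [[0.5432 0.1307 0.0018]
 [0.585  0.2604 0.1078]]
```

>>> {"method": "jog_arm", "body": {
  "targets": [
    [[-0.02, 0, 0.01], 0, 33],
    [[-0.02, 0, 0.02], 0, 33],
    [[-0.02, 0, 0.03], 0, 33],
    [[-0.02, 0, 0.035], 0, 33],
    [[-0.02, 0, 0.04], 0, 33],
    [[-0.02, 0, 0.04], 0, 33],
    [[-0.02, 0, 0.04], 0, 33],
    [[-0.02, 0, 0.04], 0, 33]
  ],
  "squeeze": 12
}}

```text
time: 24.1
tool_pos: [0.5649, 0.1495, 0.0601]
orientation: [3.141, -0.0, 1.489]
wrist_force: [-1.5, -0.3, 4.5]
finger_gap: 0.036
gripper_force: 12.0
```

Contact with the desk. Release gently and rise straight up.

>>> {"method": "jog_arm", "body": {
  "targets": [
    [[0, 0, -0.01], 0, 33],
    [[0, 0, -0.01], 0, 38],
    [[0, 0, -0.01], 0, 42],
    [[0, 0, -0.01], 0, 48],
    [[0, 0, -0.01], 0, 56],
    [[0, 0, -0.01], 0, 62],
    [[0, 0, -0.5], 0, 62],
    [[0, 0, -1.2], 0, 62]
  ],
  "squeeze": 12
}}

```text
time: 25.1
tool_pos: [0.5641, 0.1493, 0.1074]
orientation: [-3.139, 0.0, 1.489]
wrist_force: [-0.1, 0.3, -0.2]
finger_gap: 0.0542
gripper_force: 0.0
```

>>> {"method": "jog_arm", "body": {
  "targets": [
    [[-0.2, 0, -1], 0, 62],
    [[-0.8, 0, -2], 0, 62],
    [[-1.5, 0, -2.5], 0, 62],
    [[-1.8, 0, -2.5], 0, 62],
    [[-1.8, 0, -2.5], 0, 62],
    [[-1.8, 0, -2.5], 0, 62],
    [[-1.8, 0, -2.5], 0, 62],
    [[-1.8, 0, -2.5], 0, 62]
  ]
}}

```text
time: 26.1
tool_pos: [0.5589, 0.0782, 0.2071]
orientation: [-3.141, -0.0, 1.49]
wrist_force: [-1.5, 1.0, 0.5]
finger_gap: 0.0544
gripper_force: 0.0
```

```bash
python3 - <<'E'
from h import *
from scipy.optimize import least_squares
c,b=top([.565,.15],.064,r=.04)
q=cloud(c)
for l,zt,xy,R in [('cup',.06,(.669,.142),.028),('bottle',.095,(.4595,.158),.026)]:
    d=np.hypot(q[:,0]-xy[0],q[:,1]-xy[1]); t=q[(abs(q[:,2]-zt)<.004)&(d<.04)][:,:2].astype(np.float32)
    w=q[(q[:,2]>.008)&(q[:,2]<zt-.02)&(d<.04)][:,:2]
    print(l,len(t),cv2.minEnclosingCircle(t) if len(t)>5 else '',len(w),np.round(least_squares(lambda x:np.hypot(*(w-x).T)-R,xy,loss='soft_l1',f_scale=.002).x,4) if len(w)>20 else '')
cv2.imwrite('pics/w11.png',c['frame']); cv2.imwrite('pics/s11.png',cam('scene')['frame'])
print(read_state()['time'])
E
```

```text
top 2519 [0.5652 0.1492] [0.0469 0.0359] 85.55
cup 2778 ((0.6682730317115784, 0.14073410630226135), 0.024945218116044998) 840 [0.6701 0.1403]
bottle 887 ((0.4593028426170349, 0.15775203704833984), 0.012574782595038414) 2622 [0.4556 0.1574]
26.2
```

View pics/w11.png

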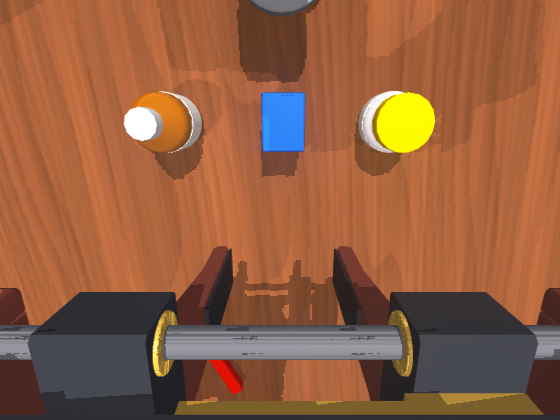

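The wrist picture shows the cartridge lid up at pixel (122, 283), between the bottle at (122, 165) and the cup at (122, 400). It measures about 1 mm off the midpoint and 0.2° off square.

```bash
python3 -c "
from plant import arm
print(arm.job_done())"
```

```text
the job is handed in; nothing more can be done
None
```

The job is handed in, with no verdict returned: the cartridge was laid on its side and released, then taken again and stood lid up between the cup and the bottle, about 1 mm off the midpoint and 0.2° off square by the last picture, barcode towards the reader, after about 26 s.

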